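# Shut and latch the gate of the craft-tool pen

## Robot

A 7-joint arm with a two-finger parallel gripper is mounted at the origin on the work surface. World frame = base frame: x ahead of the robot, y to its left, z up, the work surface at z = 0. Lengths are in m, angles in rad, forces in N, time in s.
With the tool pointing down it reaches from about 0.425 to 0.95 m from the base axis. Payload 4.7 kg.
Tool frame: the origin (TCP) lies between the finger pads; the fingertips stand 25 mm ahead of it and the grasp point (between the pads) lies 6 mm ahead of it; z points along the fingers, y is the direction in which the jaws open and shut (so a half turn about z gives the same grasp; the last joint's range is limited). The gripper opens to 87 mm and grips with 3 to 60 N. Pads are 19 mm wide; open, the fingers measure 117 mm over their backs; the gripper's body (75 mm by 190 mm) begins 51 mm behind the grasp point.
Start: joints at [-1.277, 0.469, -0.049, 1.532, 0.024, 1.141, -0.082], TCP at [0.214, 0.64, 0.248] pointing down, gripper open.
Joint ranges: [-2.59, 2.59], [-0.33, 1.99], [-1.39, 1.29], [0.1, 2.45], [-1.04, 4.18], [0.21, 1.99], [-2.66, 2.66]. Speed limits (rad/s): [2.57, 2.57, 3.14, 3.14, 3.14, 3.14, 3.14].

## Interface

Orientations are given as a unit quaternion [w, x, y, z].
In Python, from bench import bot gives the robot as it stands. The module is installed in compiled form; this text tells all that it offers.
- The arm moves only by the tool play_rows, never from a script. Its argument "targets" is a list of rows, each a list of 7 numbers: the shift along the tool's x, y, z in mm, then the turn, a rotation vector about the tool's x, y, z in rad, then the finger opening in mm, from 0 to 87. A call has exactly 10 rows; each row is the pose to reach, as a shift and turn from the pose measured when the call began, along the tool's axes at that moment; what a row does not reach only later rows make up. A row lasts 1/10 s, in which the tool goes at most 50 mm and 8.59 degrees, less where a joint would pass 70% of its speed; a pose out of reach is approached as far as the arm can. A call with a gripper value outside its range is refused whole. The fingers move at their own pace and stop on an object; "force" is the grip in N (left out, the last holds). Time passes only in rows, so rows that repeat a pose let the fingers close, or fill a call up. It gives the time, the measured TCP pose, the force and the opening at its end, in the units of the state.
- bot.get_obs(): the state, without advancing time (a new reading comes with each control period).
- bot.grab_frame(name): name is "scene" or "top" or "wrist"; returns a dict with "pixels" (420x560x3 uint8, blue, green, red), "depth" (420x560 float32, m along the optical axis (not along the pixel's ray), 0 where there is no reading), "vertical_fov" (degrees; the focal length in pixels is half the picture's height over the tangent of half this angle, whatever the lens; pixels are square), "cx", "cy" (the principal point, pixels), "pose" (4x4, takes a point from camera to world coordinates); the wrist camera has in their place "hand_eye" (4x4, takes a point from camera to tool coordinates, whose origin is the TCP and whose axes are the flange's). Camera axes: x right, y down, z forward; pixel columns grow to the right and rows downward; lengths in m; the calibration is good to about 2 mm. The wrist camera is an equidistant fisheye: a pixel r from the principal point sees the ray r / f radians off the axis. A picture is of the moment at which its call begins: read the wrist's pose just before it.
- bot.sign_off(): hands the job in, once; it reports no verdict.
The state is a dict: "clock": time; "joints": joint angles; "joint_vel": joint speeds; "joint_efforts": joint torques, N m; "tool_pos": TCP position; "tcp_rot": TCP orientation; "wrist_force": force on the tool from outside, world axes, zero at the start; "wrist_torque": the same for the moment, N m; "opening": finger opening in m.
Only numpy, scipy, OpenCV 4.12 (cv2) and the standard library are available. Lean on these libraries where they do the work, as an engineer would, in place of code of your own. Each camera call takes 0.05 s, during which the arm holds its last target. There are 200 camera calls.

## Task

Shut the little gate of the craft-tool pen and latch it: lift the latch bar, bring it over the striker, and let it drop fully down into the slot of the catch on the post. Work gently, the catch is held by small screws and must not be pushed or struck hard; leave the other things on the table and in the pen where they are, and let go of the gate and bar at the end.

Things in the scene. Friction and masses are not known exactly. Their poses are not given: they have to be found in the camera images.
- pen: open-topped plywood tool pen fixed to the table, 280 mm wide, 190 mm deep, walls 85 mm high. Origin on the table top, mid gateway, in the plane of the shut gate; +x points into the pen, y along the shut gate, z up. The gate's upright hinge axis is at x = 0, y = -110 mm. Opposite, at y = +111 mm, stands the latch post (86 x 34 mm, 98 mm high) with a steel catch on top.
- post_top (a point): point on the latch post's top, 98 mm above the table, at pen x = 0, y = +110 mm; axes as the pen's. The catch is screwed on here through slotted holes: the middle of its slot lies off this point along pen x, by up to 14 mm, different each time, so feel for it. It stays put when pressed gently, but its screws bear no more than 10 N from the bar, in any direction.
- slot_nominal (a point): nominal middle of the catch's slot, at pen x = 0, y = +110 mm, z = 126 mm (axis of the level bar); axes as the pen's; the true slot lies off it in x (see post_top). The slot is upright, 17 mm wide in x, 24 mm long in y, floor at z = 104 mm. On its -x side stands the striker, a lip 20 mm thick with a square top at z = 140 mm; on its +x side the back stop, 8 mm thick, up to z = 185 mm.
- gate (a joint): angle of the slatted wooden gate, rad: 0 in the gateway's plane, positive open (anticlockwise from above) towards the pen's -x side; range -0.12 to 1.3. 14 mm thick, 190 mm long from the hinge axis, top edge at z = 100 mm, 0.4 kg; little friction, stays where left. No stop of its own: only the raised bar meeting the catch's back stop halts it. With the bar in the slot it reads within 0.08 of 0.
- latch (a joint): angle of the steel latch bar about its pivot on top of the gate, rad: 0 level on its rest, positive free end raised, at most 0.32; falls to 0 by its own 0.2 kg. Pivot axis square to the gate, 40 mm from the gate's hinge axis, z = 126 mm. Bar 12 mm thick (across the gate), 16 mm tall (z = 118 to 134 mm level), free end 236 mm from the hinge axis. Raised by 0.14 or more it clears the striker.
- lug (a point): grip point of the bar's upright lifting lug, a plate 12 mm thick (across the gate), 28 mm wide (along it), top at z = 173 mm. The point: mid-lug, z = 155 mm when level, 135 mm from the gate's hinge axis, 95 mm along the bar from its pivot. x axis square to the gate, y along the bar away from the hinge. Pinched from above across its thickness it turns between the pads as the bar tilts, and can swing the gate.
- ring_jar: clear jar of split rings, 56 mm across, 75 mm tall, standing in the pen; origin under its centre; to be left alone
- blank_box: cardboard box of key-ring blanks, 55 x 85 x 45 mm, standing in the pen; origin under its centre; to be left alone
- card_stack: stack of paper cards, 55 x 85 x 14 mm, on the table beside the pen's latch post; origin under its centre; to be left alone
- punch: black and grey hand punch, 110 x 34 x 50 mm, on the table beside the pen's hinge post; origin under its centre; to be left alone
- pen_mug: white ceramic mug, 76 mm across, 90 mm tall, on the table; origin under its centre; to be left alone
- glue: closed white glue bottle, 52 mm across, 130 mm tall, on the table; origin under its centre; to be left alone
- acrylic_fob: clear flat key-ring blank, 50 x 35 x 6 mm, on the table; origin under its centre; to be left alone

How it is judged:
By the outcome, as a careful person would: the job done as asked, in the order asked, and still so for the second after the job is handed in, with the robot touching nothing.
It also fails if it takes over 45 s, if anything falls off the work surface, if the arm or the gripper's body presses on something with over 40 N, if the wrist force passes 120 N, or if a joint passes its speed limit or range.

## Working session

There is one attempt and no reset: what is moved stays moved. The work goes in short steps, Python scripts to look and compute and a tool call to move; the robot and the scene stay as the last step left them, time stands still between calls to the robot, and variables do not carry over. Pictures are saved under pics/ and viewed, about 8 in all and at most 12, crops included, and the job is handed in when it is done.

Besides the shell and the picture viewer there is one more tool, called after "Emit:" in YAML: its name, and indented under it one key for each argument. play_rows: Moves the arm, as the interface text tells. Its arguments: {"type":"object","properties":{"targets":{"type":"array","items":{"type":"array","items":{"type":"number"}}},"force":{"type":"number"}},"required":["targets"]}

```bash
mkdir -p pics
cat > h.py <<'E'
import numpy as np, cv2
from bench import bot
from scipy.spatial.transform import Rotation as R
def rot(o): q=o['tcp_rot']; return R.from_quat([q[1],q[2],q[3],q[0]])
def cloud(f):
    d=f['depth']; h,w=d.shape; fl=h/2/np.tan(np.radians(f['vertical_fov'])/2)
    v,u=np.mgrid[:h,:w]; P=np.stack([(u-f['cx'])/fl*d,(v-f['cy'])/fl*d,d],-1)
    T=np.array(f['pose']); P=P@T[:3,:3].T+T[:3,3]; P[d<=0]=np.nan; return P
E
python3 - <<'E'
from h import *
o=bot.get_obs(); print(o)
for n in ("top","scene"):
    f=bot.grab_frame(n); cv2.imwrite(f'pics/{n}0.png',f['pixels']); np.save(n+'0.npy',cloud(f)); print(n,f['pose'],f['vertical_fov'])
E
```

```text
{'clock': 0.0, 'joints': array([-1.27689615,  0.46944099, -0.04857431,  1.53368021,  0.02411026,
        1.14101007, -0.0823031 ]), 'joint_vel': array([ 2.10095742e-04,  6.96418299e-04, -6.37597270e-04, -5.98817643e-04,
        2.42067292e-05,  3.84357112e-04, -3.74182864e-04]), 'joint_efforts': array([ 9.81696576e-04, -5.07963502e+01, -8.09306907e-02, -2.36154324e+01,
       -6.14160276e-02,  3.77970783e-02,  1.80611705e-04]), 'tool_pos': array([0.21395448, 0.6396148 , 0.24650545]), 'tcp_rot': array([-1.11991405e-04,  1.60693217e-01,  9.87003919e-01, -9.69904989e-04]), 'wrist_force': array([ 1.3038629 , -0.60928122, -0.23827172]), 'wrist_torque': array([-0.03910174, -0.00192069, -0.05174852]), 'opening': 0.0869772043196268}
top [[ 1.76527941e-02 -9.83943247e-01  1.77606491e-01  3.51262265e-01]
 [-9.99844105e-01 -1.74395252e-02  2.76194334e-03  1.67951849e-02]
 [ 3.79777375e-04 -1.77627559e-01 -9.84097712e-01  1.55640480e+00]
 [ 0.00000000e+00  0.00000000e+00  0.00000000e+00  1.00000000e+00]] 48.757938909354685
scene [[-0.56651321  0.62083572 -0.54187249  1.30318675]
 [ 0.82404015  0.42317687 -0.37666852  0.47731929]
 [-0.00454137 -0.65991237 -0.75132885  1.07367358]
 [ 0.          0.          0.          1.        ]] 45.96219917323803
```

View pics/top0.png

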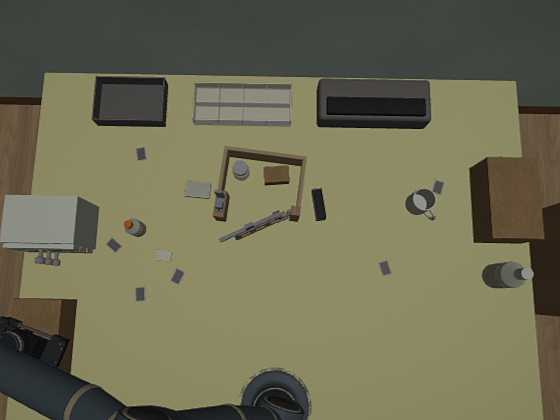

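View pics/scene0.png

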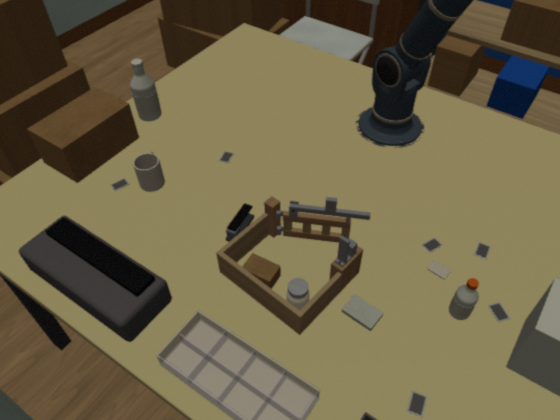

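Top view: the pen's latch post is at about (221,205), the hinge post at (295,212), and the open gate and bar run from (292,212) to (222,240) with the lug at about (238,233). The scene view agrees: lug at (330,207), catch at (347,250).

Run:
```python
from h import *
P=np.concatenate([np.load(n+'0.npy').reshape(-1,3) for n in ('top','scene')]); S=np.load('scene0.npy').reshape(-1,3)
for nm,Q in (('top',np.load('top0.npy').reshape(-1,3)),('scene',S)):
    Q=Q[np.isfinite(Q).all(1)]
    Q=Q[(Q[:,0]>.4)&(Q[:,0]<.8)&(Q[:,1]>-.12)&(Q[:,1]<.28)]
    for lo,hi in ((.078,.09),(.094,.103),(.126,.137),(.137,.145),(.16,.178),(.178,.19)):
        q=Q[(Q[:,2]>lo)&(Q[:,2]<hi)]
        if len(q)<3: continue
        r=cv2.minAreaRect((q[:,:2]*1000).astype(np.float32))
        print(nm,lo,hi,len(q),q.mean(0).round(3),np.round(r[0],1),np.round(r[1],1),round(r[2],1),q[:,:2].min(0).round(3),q[:,:2].max(0).round(3))
    q=Q[(Q[:,2]>.09)]
    im=np.zeros((400,400),np.uint8)
# height map picture from scene+top
P=P[np.isfinite(P).all(1)]; P=P[(P[:,0]>.4)&(P[:,0]<.8)&(P[:,1]>-.12)&(P[:,1]<.28)&(P[:,2]>.07)]
im=np.zeros((600,600,3),np.uint8)
for x,y,z in P[np.argsort(P[:,2])]:
    c=cv2.applyColorMap(np.uint8([[min(255,(z-.07)/.12*255)]]),cv2.COLORMAP_JET)[0,0]
    cv2.circle(im,(int((.28-y)*1500),int((.8-x)*1500)),1,c.tolist(),-1)
cv2.imwrite('pics/map.png',im)
```

```text
top 0.078 0.09 497 [0.725 0.036 0.084] [662.6  60.4] [283.6 285.5] 86.9 [ 0.524 -0.089] [0.8   0.206]
top 0.094 0.103 196 [0.6   0.127 0.099] [578.5  88.7] [266.  131.9] 74.3 [ 0.524 -0.053] [0.677 0.212]
top 0.126 0.137 270 [0.566 0.076 0.132] [597.7  67.1] [143.6 261.1] 9.7 [ 0.507 -0.064] [0.65  0.202]
top 0.137 0.145 102 [0.59  0.126 0.14 ] [607.4 113.6] [138.3 203.7] 24.0 [ 0.503 -0.005] [0.65  0.201]
top 0.16 0.178 53 [0.572 0.112 0.171] [597.8 138.3] [151.6  26.2] 44.4 [0.541 0.077] [0.653 0.196]
top 0.178 0.19 26 [0.643 0.178 0.184] [610.1 138. ] [151.4  18. ] 50.3 [0.555 0.083] [0.657 0.198]
scene 0.078 0.09 1013 [0.689 0.044 0.084] [663.1  55.4] [272.8 301.1] 0.2 [ 0.526 -0.095] [0.8   0.206]
scene 0.094 0.103 564 [0.602 0.096 0.098] [584.4  76.1] [276.3 139.2] 77.9 [ 0.525 -0.073] [0.681 0.206]
scene 0.126 0.137 494 [0.57  0.088 0.132] [569.1  72.2] [265.3 150.6] 82.2 [ 0.507 -0.067] [0.66  0.199]
scene 0.137 0.145 108 [0.61  0.138 0.14 ] [620.  100.2] [140.4 182.6] 21.3 [ 0.523 -0.01 ] [0.661 0.197]
scene 0.16 0.178 132 [0.599 0.127 0.169] [606.9 133.1] [159.6  28.2] 42.4 [0.546 0.073] [0.661 0.193]
scene 0.178 0.19 44 [0.655 0.182 0.183] [654.2 180.4] [25.7 12.3] 78.5 [0.646 0.169] [0.661 0.193]
```

View pics/map.png

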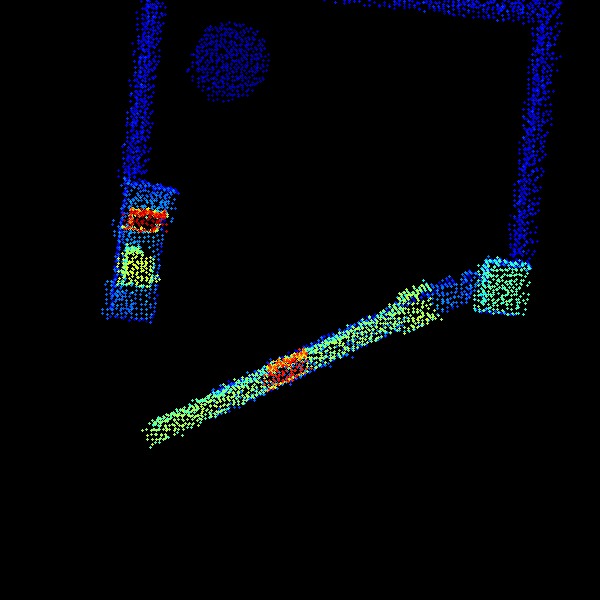

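The height map shows the catch on the post: back stop at (147,219), striker at (137,266). The lug is at (287,367) and the bar's free end at (150,430). Lug to end comes to 100 mm, against 101 mm from the given sizes. Next I'll refine the frame and work out the first move.

```bash
cat >> h.py <<'E'
def shift(o,p,yaw=None):
    """tool-frame shift (mm) to TCP world p; turn (rad, tool z) so tool y is at world angle yaw (mod pi); pointing down"""
    r=rot(o); s=r.inv().apply(np.array(p)-o['tool_pos'])*1000
    if yaw is None: return s.round(1)
    yw=r.apply([0,1,0]); d=(yaw-np.arctan2(yw[1],yw[0])+np.pi/2)%np.pi-np.pi/2
    T=R.from_rotvec([0,0,d])*r
    z=T.apply([0,0,1]); ax=np.cross(z,[0,0,-1]); T=R.from_rotvec(ax)*T
    return s.round(1),(r.inv()*T).as_rotvec().round(3)
E
python3 - <<'E'
from h import *
from scipy.optimize import least_squares
P=np.concatenate([np.load(n+'0.npy').reshape(-1,3) for n in ('top','scene')]);P=P[np.isfinite(P).all(1)]
box=lambda z0,z1,x0,x1,y0,y1:P[(P[:,2]>z0)&(P[:,2]<z1)&(P[:,0]>x0)&(P[:,0]<x1)&(P[:,1]>y0)&(P[:,1]<y1)]
def line(q):
    vx,vy,x,y=cv2.fitLine((q[:,:2]*1000).astype(np.float32),cv2.DIST_HUBER,0,.01,.01).ravel(); return np.degrees(np.arctan2(vy,vx))%180,x,y
print('Lwall',line(box(.08,.09,.69,.79,.16,.21))); print('Rwall',line(box(.08,.09,.64,.80,-.1,-.055)))
bk=box(.08,.09,.77,.86,-.05,.14);print('back',line(bk))
bar=box(.128,.138,.50,.60,.01,.20);bar=bar[bar[:,0]<.6]
a,x,y=line(bar);print('bar',a,x,y)
lug=box(.165,.18,.53,.58,.06,.11);print('lug',lug.mean(0),len(lug))
bs=box(.178,.19,.63,.67,.16,.2);print('stop',bs.mean(0),len(bs),line(bs))
st=box(.137,.144,.6,.64,.16,.2);print('striker',st.mean(0),len(st))
d=np.array([np.cos(np.radians(a)),np.sin(np.radians(a))])
end=((bar[:,:2]-lug[:,:2].mean(0))@d); print('end from lug',np.percentile(end,[1,99]))
H=lug[:,:2].mean(0)-.135*d; print('hinge',H)
o=bot.get_obs(); L=lug[:,:2].mean(0)
print(shift(o,[*L,.246],np.radians(a-90)))
E
```

```text
Lwall (np.float32(172.95322), np.float32(740.5668), np.float32(184.88474))
Rwall (np.float32(174.78947), np.float32(723.4096), np.float32(-76.09916))
back (np.float32(83.012825), np.float32(808.3328), np.float32(47.276806))
bar 115.74366 551.38715 95.38719
lug [0.55386837 0.08898033 0.17140526] 99
stop [0.65339822 0.18306838 0.183404  ] 68 (np.float32(88.37865), np.float32(653.2159), np.float32(182.96237))
striker [0.62110367 0.18759778 0.13968557] 78
end from lug [-0.08650823  0.09869667]
hinge [ 0.61250503 -0.03262043]
(array([-497.1, -414.4,    1.3]), array([-0.002,  0.001,  0.799]))
```

Emit:
play_rows:
  targets:
    - [-50, -41, 0, 0, 0, 0.08, 87]
    - [-100, -83, 0, 0, 0, 0.16, 87]
    - [-140, -118, 0, 0, 0, 0.24, 87]
    - [-180, -150, 0, 0, 0, 0.32, 87]
    - [-220, -183, 0, 0, 0, 0.4, 87]
    - [-258, -215, 0, 0, 0, 0.48, 87]
    - [-296, -247, 0, 0, 0, 0.56, 87]
    - [-334, -278, 0, 0, 0, 0.64, 87]
    - [-372, -310, 0, 0, 0, 0.72, 87]
    - [-410, -342, 0, 0, 0, 0.8, 87]
  force: 10

```text
clock: 1.1
tool_pos: [0.4769, 0.2126, 0.2471]
tcp_rot: [0.0, 0.534, 0.846, -0.001]
wrist_force: [0.7, 1.2, 0.8]
opening: 0.0869
```

Run:
```python
from h import *
o=bot.get_obs(); print(o['clock'],o['tool_pos'],rot(o).as_matrix().round(3))
print(shift(o,[.5539,.0890,.246],np.radians(25.7)))
```

```text
1.1 [0.47688866 0.21256673 0.24710712] [[-0.43   0.903 -0.001]
 [ 0.903  0.43  -0.002]
 [-0.001 -0.001 -1.   ]]
(array([-144.7,   16.3,    1.3]), array([-0.001,  0.001, -0.004]))
```

Emit:
play_rows:
  targets:
    - [-35, 4, 0, 0, 0, 0, 87]
    - [-70, 8, 0, 0, 0, 0, 87]
    - [-105, 12, 0, 0, 0, 0, 87]
    - [-135, 15, 0, 0, 0, 0, 87]
    - [-145, 16, 0, 0, 0, 0, 87]
    - [-145, 16, 0, 0, 0, 0, 87]
    - [-145, 16, 0, 0, 0, 0, 87]
    - [-145, 16, 0, 0, 0, 0, 87]
    - [-145, 16, 0, 0, 0, 0, 87]
    - [-145, 16, 0, 0, 0, 0, 87]

```text
clock: 2.1
tool_pos: [0.5534, 0.0896, 0.2473]
tcp_rot: [0.0, 0.533, 0.846, -0.001]
wrist_force: [0.3, 0.1, 0.3]
opening: 0.0871
```

```bash
cat >> h.py <<'E'
def wcloud(f,o):
    d=f['depth'];h,w=d.shape; fl=h/2/np.tan(np.radians(f['vertical_fov'])/2)
    v,u=np.mgrid[:h,:w]; x=u-f['cx'];y=v-f['cy'];r=np.hypot(x,y)+1e-9;t=r/fl
    k=np.tan(np.minimum(t,1.5))/r
    P=np.stack([x*k*d,y*k*d,d],-1); T=np.array(f['hand_eye']); P=P@T[:3,:3].T+T[:3,3]
    P=rot(o).apply(P.reshape(-1,3)).reshape(P.shape)+o['tool_pos']; P[(d<=0)|(t>1.4)]=np.nan; return P
E
python3 - <<'E'
from h import *
o=bot.get_obs(); f=bot.grab_frame('wrist'); P=wcloud(f,o); np.save('w1.npy',P); cv2.imwrite('pics/w1.png',f['pixels'])
print(o['clock'],o['tool_pos'],o['wrist_force'])
Q=P.reshape(-1,3);Q=Q[np.isfinite(Q).all(1)]
def box(z0,z1,x0,x1,y0,y1): return Q[(Q[:,2]>z0)&(Q[:,2]<z1)&(Q[:,0]>x0)&(Q[:,0]<x1)&(Q[:,1]>y0)&(Q[:,1]<y1)]
def line(q):
    vx,vy,x,y=cv2.fitLine((q[:,:2]*1000).astype(np.float32),cv2.DIST_HUBER,0,.01,.01).ravel(); return np.degrees(np.arctan2(vy,vx))%180,x,y
for n,b in dict(lug=(.165,.18,.53,.58,.06,.12),stop=(.178,.19,.63,.68,.15,.21),striker=(.137,.144,.6,.64,.15,.21),bar=(.128,.137,.5,.6,0,.2)).items():
    q=box(*b); print(n,len(q), q.mean(0).round(4) if len(q) else '', line(q) if len(q)>5 else '', q.min(0).round(3) if len(q) else '',q.max(0).round(3) if len(q) else '')
E
```

```text
2.1 [0.5533562  0.08961957 0.24729242] [0.29167973 0.10535956 0.2901481 ]
lug 705 [0.5523 0.0899 0.1719] (np.float32(115.59908), np.float32(552.2998), np.float32(89.81231)) [0.542 0.074 0.165] [0.563 0.104 0.174]
stop 469 [0.6511 0.1831 0.1831] (np.float32(85.36698), np.float32(650.5775), np.float32(183.33719)) [0.646 0.171 0.178] [0.658 0.196 0.186]
striker 728 [0.6212 0.1866 0.1392] (np.float32(60.033985), np.float32(621.10657), np.float32(186.68721)) [0.61  0.174 0.137] [0.633 0.2   0.141]
bar 2256 [0.5414 0.1121 0.1331] (np.float32(115.55205), np.float32(540.503), np.float32(113.79606)) [0.505 0.    0.128] [0.6   0.181 0.137]
```

View pics/w1.png

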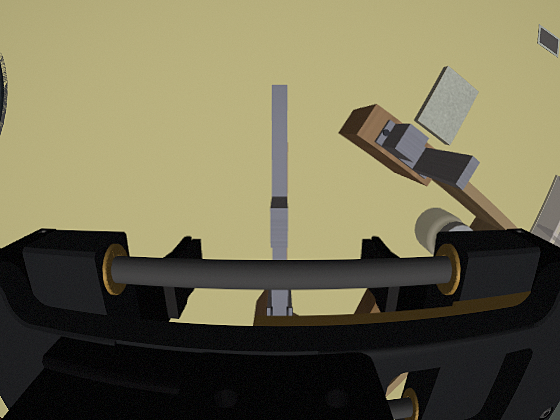

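The wrist view shows the lug at (280,215), centred between the jaws, with the bar straight ahead. The catch on the post is at about (405,145) to (445,165). Its measured position agrees with the fixed cameras to 2 mm. Now I'll descend and pinch.

Emit:
play_rows:
  targets:
    - [0, -1, 25, 0, 0, 0, 87]
    - [0, -1, 50, 0, 0, 0, 70]
    - [0, -1, 70, 0, 0, 0, 50]
    - [0, -1, 81, 0, 0, 0, 40]
    - [0, -1, 81, 0, 0, 0, 30]
    - [0, -1, 81, 0, 0, 0, 20]
    - [0, -1, 81, 0, 0, 0, 10]
    - [0, -1, 81, 0, 0, 0, 5]
    - [0, -1, 81, 0, 0, 0, 5]
    - [0, -1, 81, 0, 0, 0, 5]
  force: 15

```text
clock: 3.15
tool_pos: [0.5527, 0.0889, 0.1667]
tcp_rot: [0.0, 0.533, 0.846, -0.0]
wrist_force: [-0.2, -0.6, -0.4]
opening: 0.0231
```

Emit:
play_rows:
  targets:
    - [0, 0, 0, 0, 0, 0, 5]
    - [0, 0, 0, 0, 0, 0, 5]
    - [0, 0, 0, 0, 0, 0, 5]
    - [0, 0, 0, 0, 0, 0, 5]
    - [-1, 0, -2.5, 0, 0, 0, 5]
    - [-2, 0, -5, 0, 0, 0, 5]
    - [-4, 0, -9.5, 0, 0, 0, 5]
    - [-6, 0, -13.5, 0, 0, 0, 5]
    - [-8, 0, -17, 0, 0, 0, 5]
    - [-9.5, 0, -19, 0, 0, 0, 5]
  force: 15

```text
clock: 4.15
tool_pos: [0.5564, 0.081, 0.1862]
tcp_rot: [-0.001, 0.533, 0.846, -0.0]
wrist_force: [-4.1, 3.4, -2.0]
opening: 0.012
```

Run:
```python
from h import *
o=bot.get_obs(); f=bot.grab_frame('wrist'); P=wcloud(f,o); cv2.imwrite('pics/w2.png',f['pixels'])
print(o['clock'],o['tool_pos'],o['wrist_force'],o['wrist_torque'],o['opening'])
Q=P.reshape(-1,3);Q=Q[np.isfinite(Q).all(1)]
d=np.array([np.cos(np.radians(115.6)),np.sin(np.radians(115.6))]);c=o['tool_pos'][:2]
s=(Q[:,:2]-c)@d; t=(Q[:,:2]-c)@[d[1],-d[0]]
for a in range(20,115,10):
    m=(s>a/1e3)&(s<a/1e3+.01)&(abs(t)<.02)&(Q[:,2]>.11); q=Q[m]
    if len(q): print(a+5,len(q),np.percentile(q[:,2],90).round(4),t[m].mean().round(4))
```

```text
4.15 [0.55637857 0.08104537 0.1861502 ] [-4.10386582  3.44147263 -1.95538204] [ 0.91627215  0.85303816 -0.08461588] 0.012046918647082962
25 17319 0.2791 -0.0003
35 5818 0.2543 -0.0002
45 452 0.1623 0.0007
55 480 0.1643 0.0008
65 514 0.1664 0.001
75 521 0.1686 0.0011
85 557 0.1707 0.0011
95 568 0.1728 0.001
105 202 0.1739 0.0011
```

The bar is raised 0.21 rad (its slope in the depth picture) and the grip is firm. Now I'll swing the gate along its arc and stop short of the back stop.

Emit:
play_rows:
  targets:
    - [0.5, 6.3, 0, 0, 0, 0.05, 5]
    - [0.4, 12.5, 0, 0, 0, 0.1, 5]
    - [-0.4, 18.8, 0, 0, 0, 0.15, 5]
    - [-1.5, 24.9, 0, 0, 0, 0.2, 5]
    - [-2.9, 31, 0, 0, 0, 0.25, 5]
    - [-4.6, 37.1, 0, 0, 0, 0.3, 5]
    - [-6.6, 43, 0, 0, 0, 0.35, 5]
    - [-8.9, 48.9, 0, 0, 0, 0.4, 5]
    - [-11, 53, 0, 0, 0, 0.435, 5]
    - [-12, 55, 0, 0, 0, 0.452, 5]
  force: 20

```text
clock: 5.2
tool_pos: [0.6116, 0.093, 0.1863]
tcp_rot: [-0.0, 0.71, 0.704, -0.0]
wrist_force: [-2.3, -0.7, -3.2]
opening: 0.0116
```

```bash
cat > m.py <<'E'
from h import *
import sys
o=bot.get_obs(); f=bot.grab_frame('wrist'); P=wcloud(f,o); cv2.imwrite('pics/%s.png'%sys.argv[1],f['pixels'])
M=rot(o).as_matrix(); F=M.T@o['wrist_force']; print(o['clock'],o['tool_pos'],'F tool',F.round(2),o['wrist_torque'].round(2),'x ang',np.degrees(np.arctan2(M[1,0],M[0,0])).round(2),o['opening'])
Q=P.reshape(-1,3);Q=Q[np.isfinite(Q).all(1)]
q=(Q-o['tool_pos'])@M*1000  # tool coords
s,t=q[:,0],q[:,1]
for a in range(42,112,10):
    m=(s>a)&(s<a+10)&(abs(t)<9)&(Q[:,2]>.125)&(Q[:,2]<.18)
    if m.sum(): print(a+5,m.sum(),np.percentile(Q[m,2],90).round(4),np.percentile(t[m],[2,50,98]).round(1))
m=(Q[:,2]>.178)&(Q[:,2]<.19)&(s>60)&(s<140)&(abs(t)<60); print('stop',m.sum(),Q[m].mean(0).round(4),np.percentile(s[m],[2,98]).round(1),np.percentile(t[m],[2,50,98]).round(1))
m=(Q[:,2]>.137)&(Q[:,2]<.143)&(s>60)&(s<140)&(abs(t)<60); print('strk',m.sum(),Q[m].mean(0).round(4) if m.any() else '',np.percentile(t[m],[2,50,98]).round(1) if m.any() else '')
E
python3 m.py w3
```

```text
5.2 [0.61164499 0.09303458 0.18627087] F tool [-0.69 -2.33  3.22] [-0.11  0.52 -0.18] x ang 89.57 0.01156688821609304
47 452 0.1628 [-4.5  1.   6.9]
57 477 0.1648 [-4.3  1.   6.8]
67 517 0.167 [-4.2  1.5  7.1]
77 527 0.1691 [-4.2  1.5  7.1]
87 590 0.1713 [-4.6  1.5  7.5]
97 563 0.1734 [-4.5  1.4  7.4]
107 101 0.1741 [-4.   1.9  8.8]
stop 1122 [0.6518 0.183  0.1837] [ 78.8 102.1] [35.1 39.4 44.4]
strk 869 [0.6286 0.1862 0.1393] [ 9.3 14.8 36.9]
```

View pics/w3.png

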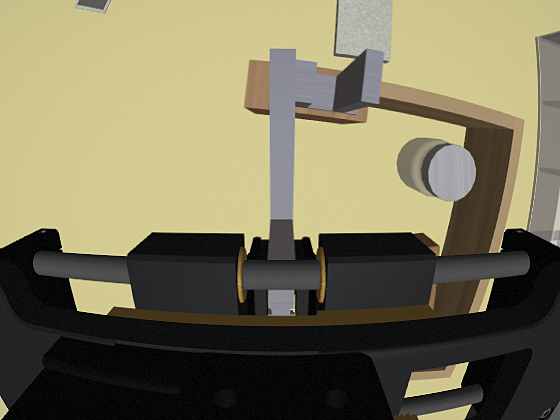

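The wrist view shows the bar (column 283, rows 50–220) just short of the striker (about (315,85)); the back stop's face is at about column 340. The depth gives about 27 mm from bar to stop, so a closing turn of about 0.127 rad to contact and 0.117 rad to mid-slot.

Emit:
play_rows:
  targets:
    - [0, 1.3, 0, 0, 0, 0.01, 5]
    - [0, 2.5, 0, 0, 0, 0.02, 5]
    - [-0.1, 3.8, 0, 0, 0, 0.03, 5]
    - [-0.1, 5, 0, 0, 0, 0.04, 5]
    - [-0.2, 6.3, 0, 0, 0, 0.05, 5]
    - [-0.2, 7.5, 0, 0, 0, 0.06, 5]
    - [-0.3, 8.8, 0, 0, 0, 0.07, 5]
    - [-0.4, 10, 0, 0, 0, 0.08, 5]
    - [-0.5, 11.3, 0, 0, 0, 0.09, 5]
    - [-0.6, 12.5, 0, 0, 0, 0.1, 5]
  force: 20

```text
clock: 6.25
tool_pos: [0.6245, 0.0922, 0.1862]
tcp_rot: [0.0, 0.744, 0.668, -0.0]
wrist_force: [-2.6, -0.1, -2.8]
opening: 0.0118
```

```bash
python3 m.py w4
```

```text
6.25 [0.62445357 0.09220807 0.18624744] F tool [-0.4  -2.53  2.79] [-0.09  0.53 -0.24] x ang 83.78 0.011812480531905057
47 458 0.1627 [-4.4  1.6  7. ]
57 479 0.1647 [-4.3  1.1  6.9]
67 523 0.1669 [-4.2  1.5  7.3]
77 540 0.1689 [-5.6  1.5  7.2]
87 684 0.171 [-8.9  0.6  7.5]
97 682 0.1732 [-8.6  0.6  7.4]
107 135 0.1742 [-9.  -0.3  7.4]
stop 1099 [0.6522 0.1829 0.1839] [ 81.7 105. ] [13.8 17.7 21.8]
strk 1340 [0.6215 0.1865 0.1392] [-22.5 -13.9  13.9]
```

Emit:
play_rows:
  targets:
    - [0, 0.5, 0, 0, 0, 0.004, 5]
    - [0, 1, 0, 0, 0, 0.008, 5]
    - [0, 1.5, 0, 0, 0, 0.012, 5]
    - [0, 2.1, 0, 0, 0, 0.017, 5]
    - [0, 2.1, 0, 0, 0, 0.017, 5]
    - [0, 2.1, 0, 0, 0, 0.017, 5]
    - [0, 2.1, 0, 0, 0, 0.017, 5]
    - [0, 2.1, 0, 0, 0, 0.017, 5]
    - [0, 2.1, 0, 0, 0, 0.017, 5]
    - [0, 2.1, 0, 0, 0, 0.017, 5]

```text
clock: 7.3
tool_pos: [0.6268, 0.0919, 0.1863]
tcp_rot: [0.0, 0.75, 0.661, -0.0]
wrist_force: [-2.1, -0.2, -1.9]
opening: 0.0123
```

```bash
python3 m.py w5|egrep 'F tool|stop|97'
```

```text
7.3 [0.62683661 0.09190893 0.18628679] F tool [-0.42 -2.03  1.95] [-0.15  0.47 -0.25] x ang 82.79 0.012254239080096579
97 633 0.1733 [-8.9  1.1  7.5]
stop 1089 [0.6522 0.1828 0.1839] [ 81.9 105.4] [ 9.8 13.7 17.7]
```

Emit:
play_rows:
  targets:
    - [0, 0.1, 0, 0, 0, 0.001, 5]
    - [0, 0.25, 0, 0, 0, 0.002, 5]
    - [0, 0.4, 0, 0, 0, 0.003, 5]
    - [0, 0.5, 0, 0, 0, 0.004, 5]
    - [0, 0.6, 0, 0, 0, 0.005, 5]
    - [0, 0.7, 0, 0, 0, 0.006, 5]
    - [0, 0.7, 0, 0, 0, 0.006, 5]
    - [0, 0.7, 0, 0, 0, 0.006, 5]
    - [0, 0.7, 0, 0, 0, 0.006, 5]
    - [0, 0.7, 0, 0, 0, 0.006, 5]

```text
clock: 8.35
tool_pos: [0.6275, 0.0918, 0.1862]
tcp_rot: [0.0, 0.752, 0.659, -0.0]
wrist_force: [-2.4, 0.0, -3.5]
opening: 0.0121
```

```bash
python3 m.py w6|egrep 'F tool|stop|97'
```

```text
8.35 [0.6274723  0.09181084 0.18624382] F tool [-0.27 -2.4   3.45] [-0.08  0.58 -0.18] x ang 82.44 0.012058043725699352
97 670 0.1734 [-8.9  2.   8.6]
stop 1082 [0.6522 0.1828 0.184 ] [ 82.  105.3] [ 8.6 12.5 16.6]
```

Emit:
play_rows:
  targets:
    - [0, 0.1, 0, 0, 0, 0.001, 5]
    - [0, 0.25, 0, 0, 0, 0.002, 5]
    - [0, 0.4, 0, 0, 0, 0.003, 5]
    - [0, 0.5, 0, 0, 0, 0.004, 5]
    - [0, 0.5, 0, 0, 0, 0.004, 5]
    - [0, 0.5, 0, 0, 0, 0.004, 5]
    - [0, 0.5, 0, 0, 0, 0.004, 5]
    - [0, 0.5, 0, 0, 0, 0.004, 5]
    - [0, 0.5, 0, 0, 0, 0.004, 5]
    - [0, 0.5, 0, 0, 0, 0.004, 5]

```text
clock: 9.4
tool_pos: [0.6278, 0.0918, 0.1863]
tcp_rot: [0.0, 0.753, 0.657, -0.0]
wrist_force: [-3.7, 0.1, -2.1]
opening: 0.0119
```

```bash
python3 m.py w7|egrep 'F tool|stop|97'
```

```text
9.4 [0.62780123 0.09177103 0.18625209] F tool [-0.36 -3.71  2.11] [-0.06  0.88 -0.24] x ang 82.21 0.01187491911668186
97 618 0.1734 [-8.9  1.5  7.7]
stop 1067 [0.6522 0.1827 0.1841] [ 82.1 105.3] [ 7.8 11.9 15.8]
```

Emit:
play_rows:
  targets:
    - [0, 0.1, 0, 0, 0, 0.001, 5]
    - [0, 0.25, 0, 0, 0, 0.002, 5]
    - [0, 0.4, 0, 0, 0, 0.003, 5]
    - [0, 0.4, 0, 0, 0, 0.003, 5]
    - [0, 0.4, 0, 0, 0, 0.003, 5]
    - [0, 0.4, 0, 0, 0, 0.003, 5]
    - [0, 0.4, 0, 0, 0, 0.003, 5]
    - [0, 0.4, 0, 0, 0, 0.003, 5]
    - [0, 0.4, 0, 0, 0, 0.003, 5]
    - [0, 0.4, 0, 0, 0, 0.003, 5]

```text
clock: 10.45
tool_pos: [0.6279, 0.0917, 0.1862]
tcp_rot: [-0.0, 0.754, 0.656, -0.001]
wrist_force: [-5.9, -0.1, -0.4]
opening: 0.0118
```

```bash
python3 m.py w8|egrep 'F tool|stop|97'
```

```text
10.45 [0.62785573 0.09173036 0.18623111] F tool [-0.93 -5.8   0.37] [-0.02  1.17 -0.15] x ang 82.05 0.011846927736096446
97 587 0.1734 [-4.4  1.5  7.5]
stop 1073 [0.6521 0.1827 0.184 ] [ 82.1 105.4] [ 7.5 11.5 15.4]
```

Contact felt: the transverse force rose from 2.4 to 5.8 N at the lug, which is about 2 N at the catch. I'll back off to mid-slot and begin lowering.

Emit:
play_rows:
  targets:
    - [0, -0.5, 0, 0, 0, -0.004, 5]
    - [0, -1, 0, 0, 0, -0.008, 5]
    - [0, -1.5, 0, 0, 0, -0.011, 5]
    - [0, -1.5, 0, 0, 0, -0.011, 5]
    - [0.5, -1.5, 1, 0, 0, -0.011, 5]
    - [1, -1.5, 2, 0, 0, -0.011, 5]
    - [1.5, -1.5, 3, 0, 0, -0.011, 5]
    - [2, -1.5, 4, 0, 0, -0.011, 5]
    - [2.5, -1.5, 5, 0, 0, -0.011, 5]
    - [2.5, -1.5, 5, 0, 0, -0.011, 5]

```text
clock: 11.5
tool_pos: [0.627, 0.0945, 0.1812]
tcp_rot: [0.0, 0.751, 0.661, -0.001]
wrist_force: [-0.5, -1.1, -0.4]
opening: 0.0121
```

```bash
python3 m.py w9
```

```text
11.5 [0.62697324 0.09453213 0.18123691] F tool [-1.12 -0.33  0.42] [-0.42  0.25 -0.18] x ang 82.7 0.01209498221586446
47 428 0.155 [-4.   1.6  6.7]
57 475 0.1564 [-4.4  1.1  7. ]
67 483 0.158 [-4.3  1.6  7. ]
77 554 0.1595 [-8.1  1.1  7.3]
87 603 0.161 [-8.6  0.6  7.3]
97 591 0.1625 [-8.6  1.1  7.4]
107 103 0.1634 [-8.2  1.1  7.1]
stop 1174 [0.6521 0.1829 0.1839] [ 79.4 102.6] [ 9.9 13.7 17.7]
strk 1612 [0.6225 0.1866 0.1392] [-26.7 -16.8  10.1]
```

Emit:
play_rows:
  targets:
    - [0.4, 0, 0.8, 0, 0, 0, 5]
    - [0.8, 0, 1.6, 0, 0, 0, 5]
    - [1.2, 0, 2.4, 0, 0, 0, 5]
    - [1.6, 0, 3.2, 0, 0, 0, 5]
    - [2, 0, 4, 0, 0, 0, 5]
    - [2.4, 0, 4.8, 0, 0, 0, 5]
    - [2.8, 0, 5.6, 0, 0, 0, 5]
    - [3.2, 0, 6.4, 0, 0, 0, 5]
    - [3.6, 0, 7.2, 0, 0, 0, 5]
    - [4, 0, 8, 0, 0, 0, 5]

```text
clock: 12.55
tool_pos: [0.6275, 0.0981, 0.1732]
tcp_rot: [0.0, 0.751, 0.661, -0.001]
wrist_force: [-2.1, -2.6, -1.3]
opening: 0.0117
```

```bash
python3 m.py w10
```

```text
12.55 [0.6274616  0.09814575 0.17316267] F tool [-2.87 -1.75  1.32] [-0.68  0.36 -0.15] x ang 82.69 0.01172565717826254
47 416 0.1426 [-4.1  1.6  6.8]
57 428 0.1432 [-4.   1.6  6.8]
67 453 0.1438 [-4.   1.6  7.2]
77 527 0.1444 [-8.7  0.6  7.1]
87 562 0.145 [-8.7  0.6  7.6]
97 542 0.1457 [-8.7  0.6  7.5]
107 36 0.1459 [-4.1  1.6  6.2]
stop 1335 [0.6522 0.1829 0.184 ] [75.8 99.1] [ 9.8 13.7 17.8]
strk 2176 [0.625  0.1828 0.1398] [-26.6 -14.5   6.7]
```

Emit:
play_rows:
  targets:
    - [0, 0, 0.8, 0, 0, 0, 5]
    - [0.2, 0, 1.6, 0, 0, 0, 5]
    - [0.4, 0, 2.4, 0, 0, 0, 5]
    - [0.6, 0, 3.2, 0, 0, 0, 5]
    - [0.8, 0, 4, 0, 0, 0, 5]
    - [1, 0, 4.8, 0, 0, 0, 5]
    - [1.2, 0, 5.4, 0, 0, 0, 5]
    - [1.3, 0, 5.8, 0, 0, 0, 5]
    - [1.4, 0, 6.2, 0, 0, 0, 5]
    - [1.4, 0, 6.2, 0, 0, 0, 5]

```text
clock: 13.6
tool_pos: [0.6279, 0.1, 0.1674]
tcp_rot: [0.0, 0.751, 0.661, -0.0]
wrist_force: [-2.0, 1.4, 3.8]
opening: 0.0119
```

```bash
python3 m.py w11
```

```text
13.6 [0.6279376  0.10001006 0.16740667] F tool [ 1.12 -2.18 -3.77] [ 0.06  0.46 -0.24] x ang 82.7 0.011909394066086279
47 413 0.1339 [-4.2  1.1  6.9]
57 422 0.134 [-4.1  1.6  6.8]
67 435 0.1339 [-4.1  1.6  7.3]
77 517 0.1384 [-8.9  0.6  7.3]
87 522 0.1384 [-8.9  0.5  7.3]
97 482 0.1346 [-8.6  1.1  7.8]
stop 1457 [0.6522 0.1831 0.184 ] [73.9 97.3] [ 9.7 13.5 17.5]
strk 1874 [0.622  0.1869 0.1392] [-26.9 -17.   -7.4]
```

The bar is level (top at z = 134 mm all along) and inside the slot. Now I'll release, rise and move clear.

Emit:
play_rows:
  targets:
    - [0, 0, 0, 0, 0, 0, 14]
    - [0, 0, 0, 0, 0, 0, 18]
    - [0, 0, 0, 0, 0, 0, 25]
    - [0, 0, 0, 0, 0, 0, 35]
    - [0, 0, 0, 0, 0, 0, 40]
    - [0, 0, 0, 0, 0, 0, 40]
    - [0, 0, -5, 0, 0, 0, 40]
    - [0, 0, -20, 0, 0, 0, 40]
    - [0, 0, -40, 0, 0, 0, 40]
    - [0, 0, -65, 0, 0, 0, 40]

```text
clock: 14.65
tool_pos: [0.6277, 0.1, 0.2337]
tcp_rot: [0.0, 0.751, 0.661, -0.0]
wrist_force: [0.4, 0.2, 1.6]
opening: 0.0401
```

Emit:
play_rows:
  targets:
    - [0, 0, -30, 0, 0, 0, 40]
    - [0, 0, -60, 0, 0, 0, 40]
    - [0, -30, -80, 0, 0, 0, 40]
    - [0, -60, -80, 0, 0, 0, 40]
    - [0, -90, -80, 0, 0, 0, 40]
    - [0, -110, -80, 0, 0, 0, 40]
    - [0, -120, -80, 0, 0, 0, 40]
    - [0, -120, -80, 0, 0, 0, 40]
    - [0, -120, -80, 0, 0, 0, 40]
    - [0, -120, -80, 0, 0, 0, 40]

```text
clock: 15.65
tool_pos: [0.5098, 0.115, 0.3139]
tcp_rot: [0.001, 0.751, 0.66, -0.0]
wrist_force: [0.1, 0.4, 0.3]
opening: 0.0399
```

Run:
```python
from h import *
o=bot.get_obs();print(o['clock'],o['tool_pos'],o['wrist_force'],o['opening'])
f=bot.grab_frame('wrist');P=wcloud(f,o);cv2.imwrite('pics/end.png',f['pixels'])
S=bot.grab_frame('scene');C=cloud(S);cv2.imwrite('pics/ends.png',cv2.resize(S['pixels'][160:340,200:440],(720,540)))
H=np.array([.611,-.0325])
for n,X in (('wrist',P),('scene',C)):
    Q=X.reshape(-1,3);Q=Q[np.isfinite(Q).all(1)]
    u=np.array([.122,.9925]);y=(Q[:,:2]-H)@u;x=(Q[:,:2]-H)@[.9925,-.122]
    for a in (100,115,160,180,195,205,212,220,228):
        m=(abs(y-a/1e3)<.004)&(abs(x)<.007)&(Q[:,2]>.11)&(Q[:,2]<.18)
        if m.sum(): print(n,a,m.sum(),np.percentile(Q[m,2],[50,95]).round(4),np.median(x[m]).round(4))
```

```text
15.65 [0.50976574 0.11499867 0.31391265] [0.11021786 0.4352411  0.28014697] 0.03986258312997016
wrist 100 104 [0.1328 0.1343] -0.0017
wrist 115 86 [0.1327 0.1341] -0.0033
wrist 160 109 [0.1328 0.134 ] -0.0015
wrist 180 132 [0.1323 0.1341] -0.0021
wrist 195 115 [0.1326 0.1341] -0.001
wrist 205 103 [0.1329 0.1343] -0.0003
wrist 212 86 [0.1331 0.1387] 0.001
wrist 220 85 [0.1333 0.1376] 0.001
wrist 228 79 [0.133  0.1342] 0.0015
scene 100 9 [0.1325 0.1338] 0.0012
scene 115 4 [0.168  0.1713] 0.001
scene 160 9 [0.1318 0.1344] 0.0015
scene 180 9 [0.1318 0.1337] 0.0021
scene 195 3 [0.1309 0.1311] 0.0049
scene 220 6 [0.1324 0.1387] -0.0032
scene 228 16 [0.1324 0.1393] -0.0014
```

View pics/ends.png

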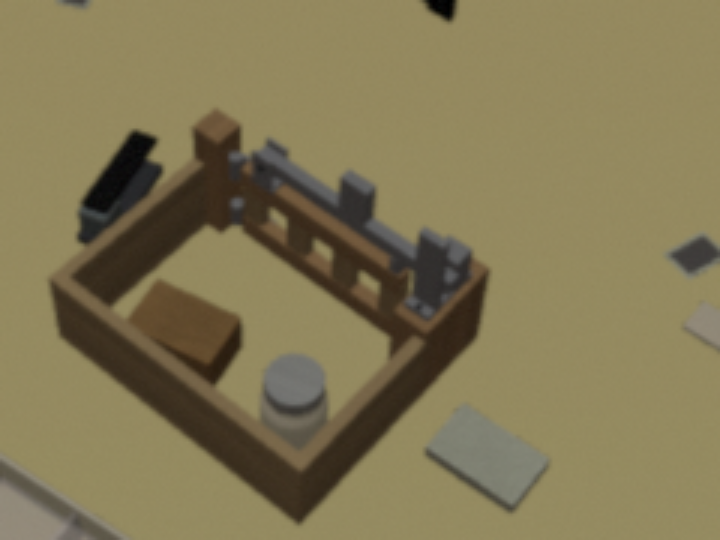

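View pics/end.png

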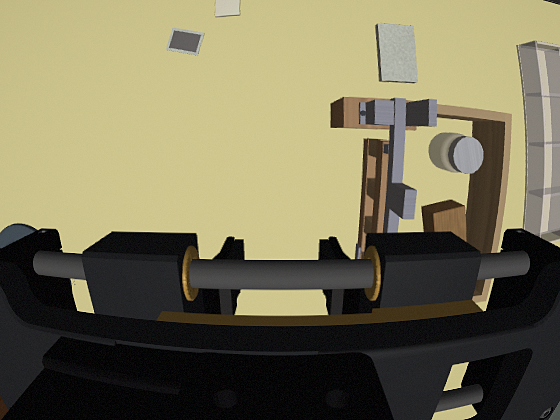

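The scene crop shows the gate in line with the gateway and the bar running between the striker and the back stop at about (440,265); the jar, box, cards and punch look undisturbed. The wrist view shows the bar level at column 398, passing between the striker (378,112) and the stop (425,112). Nothing is touching the gripper, so I'm handing in.

```bash
python3 -c "
from bench import bot
print(bot.sign_off())"
```

```text
the job is handed in; nothing more can be done
None
```

The gate is shut and latched, and the job was handed in at about 16 s on the robot's clock, well inside the 45 s limit.

- **Moves:** I pinched the lug, raised the bar 0.21 rad and swung the gate shut. I felt the catch's back stop with about 2 N (worked out from the wrist force at the lug), backed off to mid-slot and lowered the bar level. Then I let go and moved clear.
- **Bar:** The last wrist depth reading puts the bar's top at z ≈ 133–134 mm along its whole length, so it is level. The pictures show it between the striker and the back stop.
- **Gate:** It measures within about 0.02 rad of shut.
- **Robot:** The wrist force is about 0.5 N, near zero, so the gripper is touching nothing.
- **Other things:** The jar, box, cards and punch look undisturbed in the last scene picture. The mug and glue were not in that crop, and the arm never went low near them.
- **Disagreements:** The cameras differed by about 2 mm on the back stop's position, so I relied on the felt contact. A few depth readings of 138–139 mm at the slot are probably picking up the striker's edge.

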